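# Clear the capping jig and fit its nest plate

## Task

Take the white-capped sauce bottle that was left standing on the capping jig and set it down upright, without dropping it, in one of the empty cells of the green crate; keep it upright all the way. Then pick up the white nest plate by its handle and lower it over the jig's two locating pins, large hole on large pin, keeping hold of it until it rests fully flush on the bed. Let go, and leave the other bottles and the bowl of caps standing where they are.

Things in the scene. Friction and masses are not known exactly. Their poses are not given: they have to be found in the camera images.
- jig: Capping jig, fixed: dark steel bed 120 (x) x 180 (y) mm on a blue foot 130 x 190 mm; bed top 30 mm above the table. Origin: centre of its underside, z up. Two fixed upright bright steel pins, 28 mm tall above the bed: full diameter for the lowest 16 mm, then tapering to 45 % near the tip.
- big_pin (a point): Foot of the large pin's axis on the bed top; pin 16 mm diameter, at x +37, y +68 mm in the jig frame, z 30 mm.
- small_pin (a point): Foot of the small pin's axis on the bed top; pin 10 mm diameter, at x -37, y -68 mm in the jig frame, z 30 mm.
- nest_plate: White plastic plate, loose, flat on the table, 110 (x) x 170 (y) x 12 mm, 0.35 kg. Origin: centre of underside, z up; on the bed it is 30 mm above the jig origin, x along jig x. Pin holes at two corners; two 50 mm bottle holes at y +-43 mm. Black handle over its centre: bar 90 mm along x, 14 mm wide in y, 38 to 54 mm above the underside, on 10 mm posts at x +-36 mm: pinch it across y from above.
- big_hole (a point): Centre of the large pin hole (18 mm diameter) on the plate's underside, at x +37, y +68 mm in the plate frame.
- small_hole (a point): Centre of the small pin hole (12 mm diameter) on the plate's underside, at x -37, y -68 mm in the plate frame.
- crate: Green crate, open at the top, fixed, 135 x 135 x 60 mm high, walls and floor 5 mm, divided in 2 x 2 cells of about 60 mm. Cell centres at x +-32.5, y +-32.5 mm in its frame. Origin: centre of its underside on the table; z up. The two cells at +x hold bottles; the two at -x are empty.
- bottle: The bottle to clear: orange-brown, yellow label, WHITE cap; 160 mm tall, about 0.24 kg, loose, upright near the middle of the jig bed. Origin: centre of underside, z up. Body 46 mm diameter up to 94 mm, shoulder narrowing to a 20 mm neck at 120 mm, 22 mm cap from 144 to 160 mm; neck and cap can be pinched from above.
- crate_bottle_a: Bystander: sauce bottle like the other one but with a black cap, in the crate's cell at +x, +y. Origin: centre of its underside.
- crate_bottle_b: Bystander: the same, in the crate's cell at +x, -y. Origin: centre of its underside.
- loose_bottle: Bystander: the same, 46 mm diameter, 160 mm tall, standing on the table near the nest plate. Origin: centre of its underside.
- cap_bowl: Bystander: white plastic bowl with a heap of black caps that stays in it, 160 mm across the rim, 60 mm tall, loose, beyond the jig. Origin: centre of its underside.
Mind the look-alikes: they are no part of the job. Leave any turquoise look-alike of the bottle alone. Leave any purple look-alike of the jig alone.

How it is judged:
By the outcome, as a careful person would: the job done as asked, in the order asked, and still so for the second after the job is handed in, with the robot touching nothing.
It also fails if it takes over 58 s, if anything falls off the work surface, if the arm or the gripper's body presses on something with over 40 N, if the wrist force passes 120 N, or if a joint passes its speed limit or range.

## Robot

A 7-joint arm with a two-finger parallel gripper is mounted at the origin on the work surface. World frame = base frame: x ahead of the robot, y to its left, z up, the work surface at z = 0. Lengths are in m, angles in rad, forces in N, time in s.
With the tool pointing down it reaches from about 0.425 to 1.025 m from the base axis. Payload 9.4 kg.
Tool frame: the origin (TCP) lies midway between the tips of the shut fingers; the grasp point (between the pads) lies 19 mm behind it; z points along the fingers, y is the line along which they close (so a half turn about z gives the same grasp; the last joint's range is limited). The gripper opens to 93 mm and grips with 3 to 60 N. Pads are 15 mm wide; open, the fingers measure 128 mm over their backs; the gripper's body (75 mm by 188 mm) begins 65 mm behind the grasp point.
Start: joints at [-1.241, 0.599, -0.003, 1.599, 0.002, 0.943, -0.08], TCP at [0.287, 0.666, 0.219] pointing down, gripper open.
Joint ranges: [-2.57, 2.57], [-0.35, 1.97], [-1.29, 1.29], [0.11, 2.56], [-1.05, 4.19], [0.11, 1.86], [-2.63, 2.63]. Speed limits (rad/s): [2.22, 2.22, 3.01, 3.01, 3.14, 3.14, 3.14].

## Interface

Orientations are given as [roll, pitch, yaw] about the fixed x, y, z axes, in that order (R = Rz(yaw) Ry(pitch) Rx(roll)).
In Python, from workcell import bot gives the robot as it stands. The module is installed in compiled form; this text tells all that it offers.
- The arm moves only by the tool step_arm, never from a script. Its argument "moves" is a list that holds one entry, the list of rows, each a list of 5 numbers: the shift along the world's x, y, z in m, then the turn about the world's z in rad, then the opening, from -1 (shut) to 1 (fully open). In form: [[[dx, dy, dz, yaw, fingers], ...]]. A call has exactly 5 rows; each row is the pose to reach, as a shift and turn from the pose commanded when the call began; what a row does not reach only later rows make up. A row lasts 1/10 s, in which the tool goes at most 50 mm and 8.59 degrees, less where a joint would pass 70% of its speed; a pose out of reach is approached as far as the arm can. A call with a gripper value outside its range is refused whole. The fingers move at their own pace and stop on an object; "force" is the grip in N (left out, the last holds). Time passes only in rows, so rows that repeat a pose let the fingers close, or fill a call up. It gives the time, the measured TCP pose, the force, the opening and the grip force at its end, in the units of the state.
- bot.sense(): the state, without advancing time (a new reading comes with each control period).
- bot.get_image(name): name is "side" or "top" or "wrist"; returns the picture (420x560x3 uint8, blue, green, red); there is no depth.
- bot.camera_info(name): a dict with "fx", "fy", "cx", "cy" (pixels), "extrinsics" (4x4, takes a point from world to camera coordinates). Camera axes: x right, y down, z forward; pixel columns grow to the right and rows downward; lengths in m; the calibration is good to about 2 mm. A picture is of the moment at which its call begins: read the wrist's pose just before it. camera_info takes no time and is no camera call; for the wrist camera it gives the pose at the moment of the call.
- bot.hand_in(): hands the job in; it is judged then, once.
The state is a dict: "time_s": time; "qpos": joint angles; "joint_velocities": joint speeds; "joint_torque": joint torques, N m; "tcp_pos": TCP position; "eef_rot": TCP orientation; "wrist_force": force on the tool from outside, world axes, zero at the start; "ft_torque": the same for the moment, N m; "gripper_width": opening from 0.0 (shut) to 1.0 (fully open); "gripper_force": force on a finger pad.
Only numpy, scipy, OpenCV 4.12 (cv2) and the standard library are available. Lean on these libraries where they do the work, as an engineer would, in place of code of your own. Each camera call takes 0.05 s, during which the arm holds its last target. There are 200 camera calls.

## Working session

There is one attempt and no reset: what is moved stays moved. The work goes in short steps, Python scripts to look and compute and a tool call to move; the robot and the scene stay as the last step left them, time stands still between calls to the robot, and variables do not carry over. Pictures are saved under pics/ and viewed, at most 10 in all, crops included, and the job is handed in when it is done.

Besides the shell and the picture viewer there is one more tool, called after "Emit:" as name([rows], argument=value, ...), one row to a line, values as JSON. step_arm: Moves the arm, as the interface text tells. Its arguments: {"type":"object","properties":{"moves":{"type":"array","items":{"type":"array","items":{"type":"array","items":{"type":"number"}}}},"force":{"type":"number"}},"required":["moves"]}

```bash
mkdir -p pics
cat > h.py <<'E'
import numpy as np, cv2
from workcell import bot
def ray(name,u,v,z,ci=None):
    c=ci or bot.camera_info(name);E=np.array(c["extrinsics"]);R,t=E[:3,:3],E[:3,3]
    o=-R.T@t;d=R.T@np.array([(u-c["cx"])/c["fx"],(v-c["cy"])/c["fy"],1]);return o+d*(z-o[2])/d[2]
def proj(name,p,ci=None):
    c=ci or bot.camera_info(name);E=np.array(c["extrinsics"]);q=E[:3,:3]@np.array(p)+E[:3,3]
    return np.array([c["fx"]*q[0]/q[2]+c["cx"],c["fy"]*q[1]/q[2]+c["cy"]])
E
python3 - <<'E'
from h import *
for n in("top","side"):
    cv2.imwrite(f"pics/{n}0.png",bot.get_image(n));c=bot.camera_info(n);E=np.array(c["extrinsics"]);print(n,c["fx"],-E[:3,:3].T@E[:3,3])
print(bot.sense())
E
```

```text
top 405.0492460483586 [0.48770965 0.0373896  1.01208793]
side 380.746064314526 [0.03086722 0.57560425 0.45684083]
{'time_s': 0.1, 'qpos': array([-1.24069517,  0.60003761, -0.00254846,  1.60003962,  0.00181498,
        0.94290292, -0.07978739]), 'joint_velocities': array([-8.90851297e-04, -3.17385256e-03,  1.28234985e-03, -3.06062532e-03,
       -1.64160606e-05,  4.34692854e-04, -9.43839005e-04]), 'joint_torque': array([ 5.53329897e-03, -7.66558385e+01,  1.50243457e+00, -2.52938372e+01,
       -5.22996951e-02,  1.35132510e-02,  3.94043923e-05]), 'tcp_pos': array([0.2867056 , 0.66543024, 0.21785535]), 'eef_rot': array([-3.14021408e+00,  1.38599756e-04,  2.73487569e+00]), 'wrist_force': array([-0.03971725, -0.10899504,  0.04331995]), 'ft_torque': array([-0.03550399,  0.05340692, -0.0488114 ]), 'gripper_force': 0.0, 'gripper_width': 0.9983682221468237}
```

View pics/top0.png

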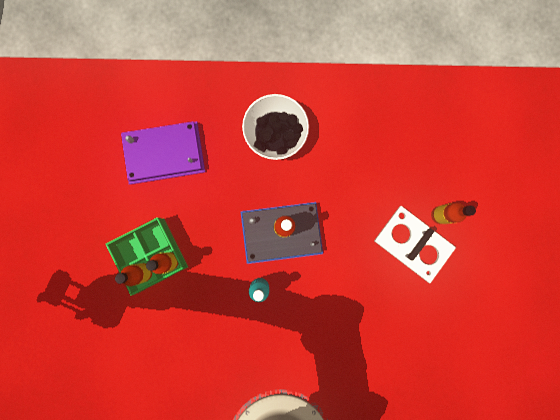

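View pics/side0.png

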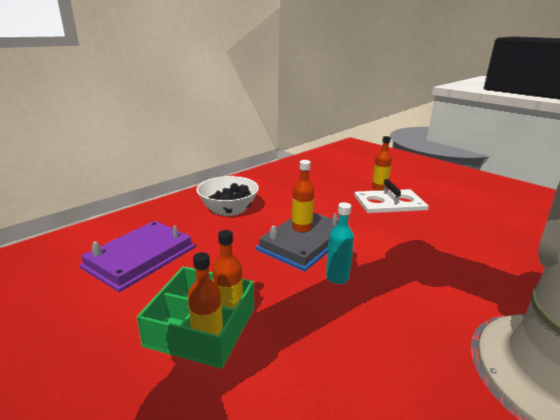

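The white-capped bottles are the orange one at top (286,226), standing on the grey jig, and a turquoise one at (259,292). The orange one on the grey/blue-foot jig fits the description. The purple jig at (163,152) is a decoy. I'll confirm this in one enlarged composite crop.

Run:
```python
from h import *
a=cv2.imread("pics/top0.png")
W=[(235,195),(368,204),(100,215),(235,240)]
t=[cv2.resize(a[y:y+75,x:x+100],None,fx=4,fy=4,interpolation=cv2.INTER_CUBIC) for x,y in W]
t[1]=cv2.resize(a[204:204+82,368:368+100][:75],(400,300),interpolation=cv2.INTER_CUBIC)
cv2.imwrite("pics/c1.png",np.vstack([np.hstack(t[:2]),np.hstack(t[2:])]))
```

```text
(no output)
```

View pics/c1.png

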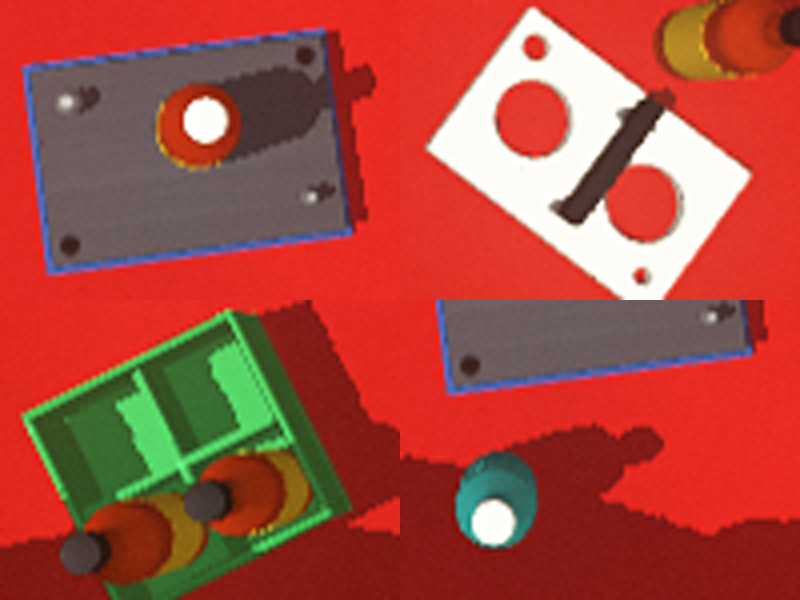

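Run:
```python
from h import *
J=lambda u,v,z:ray("top",235+u/4,195+v/4,z)
P=lambda u,v,z:ray("top",368+(u-400)/4,204+v/4,z)
C=lambda u,v,z:ray("top",100+u/4,215+(v-300)/4,z)
f=[J(*p,.008) for p in((24,68),(325,30),(352,232),(50,272))]
print("jig c",np.mean(f,0),[np.linalg.norm(f[i]-f[i-1]) for i in range(4)],np.degrees(np.arctan2(*(f[0]-f[1])[[1,0]])))
b,s=J(65,100,.058),J(312,195,.058);d=b-s
print("pins",b,s,(b+s)/2,np.linalg.norm(d),"yaw",np.degrees(np.arctan2(d[1],d[0])-np.arctan2(136,74)))
b,s=P(534,46,.012),P(642,276,.012);d=b-s
print("plate",b,s,(b+s)/2,np.linalg.norm(d),"yaw",np.degrees(np.arctan2(d[1],d[0])-np.arctan2(136,74)))
h=P(658,100,.054),P(572,215,.054);print("handle",h,np.mean(h,0))
print("cap",J(206,120,.19))
k=[C(*p,.06) for p in((25,415),(230,312),(345,515))]
print("crate",k,np.linalg.norm(k[0]-k[1]),np.linalg.norm(k[1]-k[2]),(k[0]+k[2])/2)
d=k[1]-k[0];print("edge ang",np.degrees(np.arctan2(d[1],d[0])),"cross",C(188,478,.06))
```

```text
jig c [ 0.50775582 -0.00106414  0.008     ] [np.float64(0.1266748886013321), np.float64(0.18888586347481245), np.float64(0.1263604592279115), np.float64(0.18785385865397053)] 97.80792889441082
pins [0.5354712  0.07361541 0.058     ] [ 0.48094801 -0.07220414  0.058     ] [0.50820961 0.00070564 0.058     ] 0.15567954107346288 yaw 8.050184808114976
plate [ 0.55258594 -0.29863237  0.012     ] [ 0.41099126 -0.36348975  0.012     ] [ 0.4817886  -0.33106106  0.012     ] 0.1557418833432257 yaw -36.83848127942811
handle (array([ 0.5183115 , -0.35857739,  0.054     ]), array([ 0.4497536 , -0.30556065,  0.054     ])) [ 0.48403255 -0.33206902  0.054     ]
cap [ 0.5193847  -0.00303729  0.19      ]
crate [array([0.47706455, 0.40846693, 0.06      ]), array([0.53795288, 0.29240388, 0.06      ]), array([0.42084495, 0.22250519, 0.06      ])] 0.1310649435870701 0.1363821557162265 [0.44895475 0.31548606 0.06      ]
edge ang -62.317857246249325 cross [0.44148774 0.31350956 0.06      ]
```

Confirmed: the orange bottle with the white cap is on the grey jig, and the large pin is at the top left of the bed. The lower-right inset shows the turquoise decoy. The sizes check out, with a pin span of 155.7 mm and a hole span of 155.7 mm against 154.8 nominal. Next I go above the bottle.

Emit:
step_arm([
  [[0.012,-0.035,0.02,0,1],[0.026,-0.075,0.04,0,1],[0.042,-0.12,0.06,0,1],[0.058,-0.167,0.08,0,1],[0.074,-0.213,0.08,0,1]],
])

```text
time_s: 0.6
tcp_pos: [0.3604, 0.4556, 0.3004]
eef_rot: [3.138, 0.001, 2.735]
wrist_force: [0.2, -0.4, -0.4]
gripper_width: 0.998
gripper_force: 0.0
```

Emit:
step_arm([
  [[0.016,-0.046,0,0,1],[0.032,-0.092,0,0,1],[0.048,-0.138,0,0,1],[0.064,-0.184,0,0,1],[0.08,-0.23,0,0,1]],
])

```text
time_s: 1.1
tcp_pos: [0.4398, 0.2243, 0.2985]
eef_rot: [3.142, 0.0, 2.735]
wrist_force: [1.2, 0.7, 0.8]
gripper_width: 0.995
gripper_force: 0.0
```

Emit:
step_arm([
  [[0.016,-0.046,0,0,1],[0.032,-0.092,0,0,1],[0.048,-0.138,0,0,1],[0.064,-0.184,0,0,1],[0.078,-0.226,0,0,1]],
])

```text
time_s: 1.6
tcp_pos: [0.5179, -0.0021, 0.2985]
eef_rot: [-3.141, 0.0, 2.734]
wrist_force: [1.1, 0.7, -0.3]
gripper_width: 0.998
gripper_force: 0.0
```

Emit:
step_arm([
  [[0,0,0,0,0.3],[0,0,0,0,0.3],[0,0,0,0,0.3],[0,0,0,0,0.3],[0,0,0,0,0.3]],
])

```text
time_s: 2.1
tcp_pos: [0.5175, 0.0015, 0.2985]
eef_rot: [3.141, -0.0, 2.737]
wrist_force: [-0.2, 0.6, -0.2]
gripper_width: 0.66
gripper_force: 0.0
```

Run:
```python
from h import *
s=bot.sense();print(s["time_s"],s["tcp_pos"],s["eef_rot"],s["gripper_width"])
c=bot.camera_info("wrist");E=np.array(c["extrinsics"]);print(E,c["fx"])
cv2.imwrite("pics/w1.png",bot.get_image("wrist"))
import pickle;pickle.dump(c,open("w1.pkl","wb"))
```

```text
2.1 [0.51745087 0.0015329  0.29846951] [ 3.14143068e+00 -1.55536793e-04  2.73699424e+00] 0.6603791916582962
[[ 3.93723249e-01  9.19228916e-01  4.50524296e-04 -2.05831814e-01]
 [ 8.85920075e-01 -3.79587087e-01  2.66569437e-01 -5.10777312e-01]
 [ 2.45209347e-01 -1.04555456e-01 -9.63815611e-01  3.41663282e-01]
 [ 0.00000000e+00  0.00000000e+00  0.00000000e+00  1.00000000e+00]] 297.40391105635354
```

View pics/w1.png

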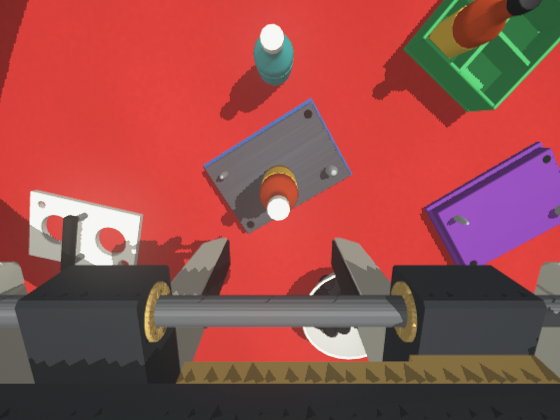

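The wrist view shows the white cap at about (278,210), the big pin tip near (332,170), the small pin near (222,176) and the nest plate at left.

Run:
```python
from h import *
import pickle;c=pickle.load(open("w1.pkl","rb"))
a=cv2.imread("pics/w1.png")
m=(a.min(2)>200).astype(np.uint8);n,l,st,ce=cv2.connectedComponentsWithStats(m[190:235,255:305]);
for i in range(1,n):print(st[i],ce[i]+[255,190])
for z in(.175,.182,.19):print(ray("wrist",278,209.5,z,c))
print("predict bigpin tip",proj("wrist",[.5347,.073,.058],c),"small",proj("wrist",[.4805,-.0720,.058],c))
for q in((.491,.3025),(.4595,.359)):print("cell",proj("wrist",[*q,.005],c))
cv2.imwrite("pics/w1c.png",cv2.resize(a[90:250,195:365],None,fx=3.5,fy=3.5,interpolation=cv2.INTER_CUBIC))
```

```text
[ 13   8  22  22 381] [278.17322835 208.84776903]
[ 0.52507922 -0.0036024   0.175     ]
[ 0.52326485 -0.00276767  0.182     ]
[ 0.52119128 -0.0018137   0.19      ]
predict bigpin tip [332.4862945  171.27470563] small [220.38919136 176.51847526]
cell [465.85271203  74.85571391]
cell [500.53155601  34.85213098]
```

View pics/w1c.png

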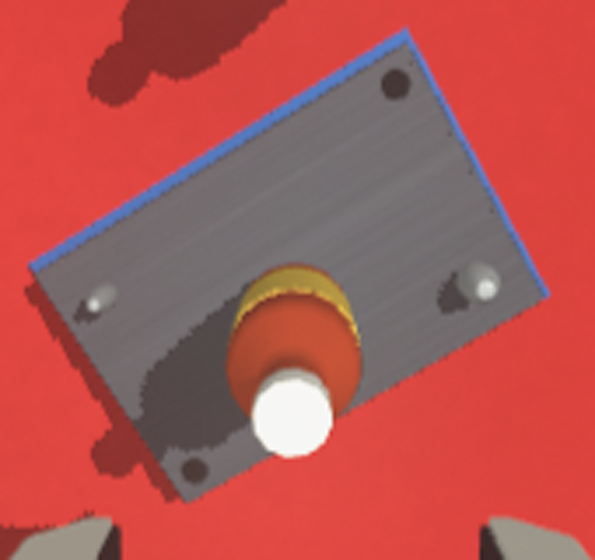

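Emit:
step_arm([
  [[0.003,-0.004,-0.02,0,0.3],[0.003,-0.004,-0.055,0,0.3],[0.003,-0.004,-0.09,0,0.3],[0.003,-0.004,-0.12,0,0.3],[0.003,-0.004,-0.137,0,0.3]],
])

```text
time_s: 2.65
tcp_pos: [0.5197, -0.0031, 0.1594]
eef_rot: [-3.14, -0.002, 2.736]
wrist_force: [-0.7, -0.5, -0.4]
gripper_width: 0.647
gripper_force: 0.0
```

Emit:
step_arm([
  [[0,0,0,0,0.3],[0,0,0,0,0],[0,0,0,0,-0.3],[0,0,0,0,-0.5],[0,0,0,0,-0.6]],
], force=20)

```text
time_s: 3.15
tcp_pos: [0.5211, -0.0036, 0.1623]
eef_rot: [3.141, 0.001, 2.735]
wrist_force: [-0.6, 0.2, -0.5]
gripper_width: 0.355
gripper_force: 0.0
```

Emit:
step_arm([
  [[0,0,0,0,-0.8],[0,0,0,0,-1],[0,0,0,0,-1],[0,0,0,0,-1],[0,0,0,0,-1]],
], force=20)

```text
time_s: 3.65
tcp_pos: [0.5212, -0.0036, 0.1619]
eef_rot: [3.141, 0.001, 2.735]
wrist_force: [0.6, 0.9, 5.9]
gripper_width: 0.233
gripper_force: 20.0
```

Emit:
step_arm([
  [[0,0,0.004,0,-1],[0,0,0.016,0,-1],[0,0,0.034,0,-1],[0,0,0.054,0,-1],[0,0,0.072,0,-1]],
], force=35)

```text
time_s: 4.15
tcp_pos: [0.5203, -0.0039, 0.2348]
eef_rot: [-3.141, -0.0, 2.735]
wrist_force: [0.5, 0.6, -3.5]
gripper_width: 0.235
gripper_force: 35.0
```

Emit:
step_arm([
  [[0,0.003,0.01,0,-1],[-0.001,0.01,0.016,0,-1],[-0.002,0.02,0.018,0,-1],[-0.003,0.033,0.018,0,-1],[-0.005,0.05,0.018,0,-1]],
])

```text
time_s: 4.65
tcp_pos: [0.5152, 0.0474, 0.2508]
eef_rot: [-3.141, -0.001, 2.735]
wrist_force: [-0.3, -0.1, -2.7]
gripper_width: 0.232
gripper_force: 35.0
```

Emit:
step_arm([
  [[-0.002,0.019,0,0,-1],[-0.004,0.039,0,0,-1],[-0.006,0.06,0,0,-1],[-0.008,0.081,0,0,-1],[-0.01,0.102,0,0,-1]],
])

```text
time_s: 5.15
tcp_pos: [0.5047, 0.1503, 0.2506]
eef_rot: [-3.141, -0.001, 2.736]
wrist_force: [0.3, 0.5, -2.8]
gripper_width: 0.234
gripper_force: 35.0
```

Emit:
step_arm([
  [[-0.002,0.02,0,0,-1],[-0.004,0.039,0,0,-1],[-0.006,0.057,0,0,-1],[-0.008,0.074,0,0,-1],[-0.009,0.09,0,0,-1]],
])

```text
time_s: 5.65
tcp_pos: [0.4955, 0.2401, 0.2506]
eef_rot: [-3.14, -0.001, 2.736]
wrist_force: [-0.6, -0.4, -3.4]
gripper_width: 0.232
gripper_force: 35.0
```

Emit:
step_arm([
  [[-0.001,0.015,0,0,-1],[-0.003,0.029,0,0,-1],[-0.004,0.041,0,0,-1],[-0.005,0.051,0,0,-1],[-0.006,0.06,0,0,-1]],
])

```text
time_s: 6.15
tcp_pos: [0.4906, 0.2989, 0.2514]
eef_rot: [-3.141, 0.0, 2.735]
wrist_force: [1.0, 0.2, -3.7]
gripper_width: 0.231
gripper_force: 35.0
```

Emit:
step_arm([
  [[0,0.002,0,0,-1],[0,0.003,0,0,-1],[0,0.003,0,0,-1],[0,0.003,0,0,-1],[0,0.003,0,0,-1]],
])

```text
time_s: 6.65
tcp_pos: [0.4908, 0.3008, 0.2515]
eef_rot: [-3.142, 0.0, 2.734]
wrist_force: [0.2, -0.5, -2.2]
gripper_width: 0.234
gripper_force: 35.0
```

Run:
```python
from h import *
s=bot.sense();print(s["time_s"],s["tcp_pos"],s["eef_rot"],s["gripper_width"])
c=bot.camera_info("wrist");t=bot.get_image("top");w=bot.get_image("wrist");sd=bot.get_image("side")
import pickle;pickle.dump(c,open("w2.pkl","wb"))
cv2.imwrite("pics/w2.png",w);cv2.imwrite("pics/t2.png",t)
cv2.imwrite("pics/m2.png",np.hstack([w[40:340,130:530],cv2.resize(sd[190:370,120:360],(400,300))]))
```

```text
6.65 [0.49082603 0.3007919  0.25154074] [-3.14152270e+00  1.59379520e-04  2.73411495e+00] 0.23424534381181433
```

View pics/m2.png

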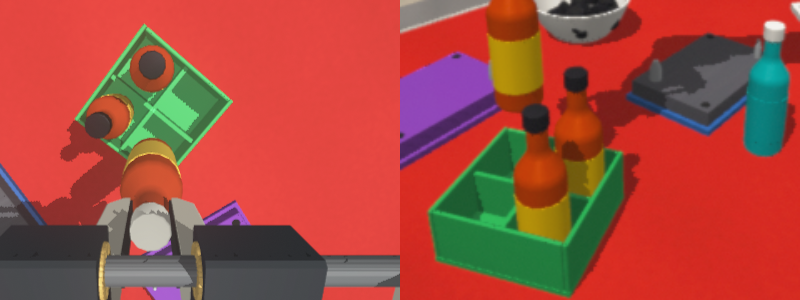

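The bottle hangs upright. The crate rim corners in the wrist image are at about (275,65), (362,141) and (207,161).

Run:
```python
from h import *
import pickle;c=pickle.load(open("w2.pkl","rb"))
T,R,L=[ray("wrist",*p,.06,c)[:2] for p in((275,65),(362,141),(207,161))]
print(T,R,L,np.linalg.norm(T-R),np.linalg.norm(T-L))
C=(R+L)/2;print("centre",C)
# -x direction : away from bottles. T and L are bottle-side corners
e=(T-L);ey=e/np.linalg.norm(e);n=np.array([-ey[1],ey[0]]);n*=np.sign(n@(R-T));print(np.degrees(np.arctan2(n[1],n[0])))
for s in(1,-1):print(C+.0325*n+s*.0325*ey)
```

```text
[0.36246483 0.35045857] [0.47831482 0.4117085 ] [0.42682098 0.23327924] 0.13104493464020434 0.13368886198498806
centre [0.4525679  0.32249387]
28.77606418046905
[0.46540931 0.36662547]
[0.4966995  0.30965246]
```

The top and wrist estimates differ by about 7 mm, so I'll check with an overlay of a mean estimate in both views.

```bash
cat >> h.py <<'E'
def over(img,name,ci,x0,y0,f,w,h,cx,cy,yaw):
    a=cv2.resize(img[y0:y0+h,x0:x0+w],None,fx=f,fy=f,interpolation=cv2.INTER_CUBIC)
    R=np.array([[np.cos(yaw),-np.sin(yaw)],[np.sin(yaw),np.cos(yaw)]])
    def L(p,q,z):
        P=[tuple(int(round(v)) for v in (proj(name,[*(R@np.array(k)+[cx,cy]),z],ci)-[x0,y0]+.5)*f-.5) for k in(p,q)]
        cv2.line(a,P[0],P[1],(255,0,255),1)
    r=.0675
    for z in(.06,.0):
        k=[(r,r),(-r,r),(-r,-r),(r,-r)]
        for i in range(4):L(k[i-1],k[i],z)
    L((0,r),(0,-r),.06);L((r,0),(-r,0),.06)
    return a
E
python3 - <<'E'
from h import *
import pickle;c=pickle.load(open("w2.pkl","rb"))
p=(.4505,.3195,np.radians(28.6))
A=over(cv2.imread("pics/w2.png"),"wrist",c,200,55,2.4,165,165,*p)
B=over(cv2.imread("pics/top0.png"),"top",None,100,213,4,98,98,*p)
h=min(A.shape[0],B.shape[0]);cv2.imwrite("pics/o.png",np.hstack([A[:h],B[:h]]))
E
```

```text
(no output)
```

View pics/o.png

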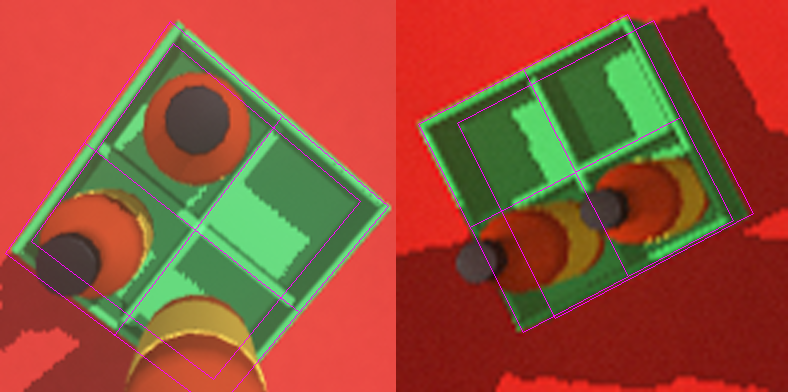

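The overlay hugs the rim in both views, putting the cell centre at (0.4946, 0.3066). I'm shifting by (+4, +6) mm and lowering.

Emit:
step_arm([
  [[0.001,0.002,0,0,-1],[0.003,0.004,-0.004,0,-1],[0.004,0.006,-0.012,0,-1],[0.004,0.006,-0.025,0,-1],[0.004,0.006,-0.038,0,-1]],
])

```text
time_s: 7.3
tcp_pos: [0.4944, 0.3072, 0.212]
eef_rot: [-3.141, -0.0, 2.735]
wrist_force: [0.4, -0.8, -3.0]
gripper_width: 0.229
gripper_force: 35.0
```

Emit:
step_arm([
  [[0,0,-0.014,0,-1],[0,0,-0.028,0,-1],[0,0,-0.042,0,-1],[0,0,-0.055,0,-1],[0,0,-0.066,0,-1]],
])

```text
time_s: 7.8
tcp_pos: [0.4943, 0.307, 0.1459]
eef_rot: [-3.14, -0.001, 2.735]
wrist_force: [0.5, -0.1, -3.5]
gripper_width: 0.233
gripper_force: 35.0
```

Emit:
step_arm([
  [[0,0,-0.003,0,-1],[0,0,-0.006,0,-1],[0,0,-0.008,0,-1],[0,0,-0.009,0,-1],[0,0,-0.01,0,-1]],
])

```text
time_s: 8.3
tcp_pos: [0.4949, 0.3074, 0.1378]
eef_rot: [3.141, 0.0, 2.735]
wrist_force: [-0.3, -0.2, -3.0]
gripper_width: 0.23
gripper_force: 35.0
```

Emit:
step_arm([
  [[0,0,-0.001,0,-1],[0,0,-0.001,0,-1],[0,0,-0.0015,0,-1],[0,0,-0.002,0,-1],[0,0,-0.002,0,-1]],
])

```text
time_s: 8.8
tcp_pos: [0.4955, 0.3079, 0.1368]
eef_rot: [3.139, 0.001, 2.735]
wrist_force: [-0.8, 0.2, 10.7]
gripper_width: 0.232
gripper_force: 35.0
```

Emit:
step_arm([
  [[0,0,0,0,-0.5],[0,0,0,0,-0.4],[0,0,0,0,-0.2],[0,0,0,0,-0.1],[0,0,0,0,-0.1]],
])

```text
time_s: 9.3
tcp_pos: [0.4946, 0.3072, 0.1353]
eef_rot: [-3.141, -0.0, 2.735]
wrist_force: [0.7, -0.2, 0.3]
gripper_width: 0.445
gripper_force: 0.0
```

Emit:
step_arm([
  [[0,0,0.004,0,-0.1],[0,0,0.015,0,-0.1],[0,0,0.04,0,-0.1],[0,0,0.08,0,-0.1],[0,0,0.125,0,-0.1]],
])

```text
time_s: 9.8
tcp_pos: [0.4941, 0.3068, 0.262]
eef_rot: [-3.14, -0.001, 2.735]
wrist_force: [0.7, -0.0, -0.3]
gripper_width: 0.45
gripper_force: 0.0
```

Emit:
step_arm([
  [[0,-0.02,0.03,0,0.4],[0,-0.06,0.05,0,1],[0,-0.105,0.05,0,1],[0,-0.15,0.05,0,1],[0,-0.195,0.05,0,1]],
])

```text
time_s: 10.3
tcp_pos: [0.4944, 0.1106, 0.3118]
eef_rot: [3.14, 0.001, 2.735]
wrist_force: [1.0, 0.7, 0.0]
gripper_width: 0.831
gripper_force: 0.0
```

Emit:
step_arm([
  [[0,-0.045,0,0,1],[0,-0.09,0,0,1],[0,-0.135,0,-0.05,1],[0,-0.18,0,-0.1,1],[0,-0.225,0,-0.15,1]],
])

```text
time_s: 10.8
tcp_pos: [0.4943, -0.1146, 0.3117]
eef_rot: [3.141, 0.001, 2.583]
wrist_force: [1.0, -0.4, 0.6]
gripper_width: 1.001
gripper_force: 0.0
```

Emit:
step_arm([
  [[-0.003,-0.045,-0.01,-0.086,1],[-0.006,-0.09,-0.03,-0.086,1],[-0.01,-0.135,-0.06,-0.086,1],[-0.012,-0.175,-0.09,-0.086,1],[-0.013,-0.2,-0.1,-0.086,1]],
])

```text
time_s: 11.3
tcp_pos: [0.4802, -0.3149, 0.2091]
eef_rot: [-3.141, -0.002, 2.497]
wrist_force: [0.2, 0.7, 0.5]
gripper_width: 1.0
gripper_force: 0.0
```

Emit:
step_arm([
  [[0,-0.01,0,0,1],[0,-0.01,0,0,1],[0,-0.01,0,0,1],[0,-0.01,0,0,1],[0,-0.01,0,0,1]],
])

```text
time_s: 11.8
tcp_pos: [0.4824, -0.3213, 0.2113]
eef_rot: [3.141, 0.001, 2.501]
wrist_force: [-1.4, -0.6, -0.2]
gripper_width: 0.998
gripper_force: 0.0
```

Run:
```python
from h import *
s=bot.sense();print(s["time_s"],s["tcp_pos"],s["eef_rot"],s["gripper_width"])
c=bot.camera_info("wrist");t=bot.get_image("top");w=bot.get_image("wrist")
import pickle;pickle.dump(c,open("w3.pkl","wb"))
cv2.imwrite("pics/w3.png",w);cv2.imwrite("pics/t3.png",t)
cv2.imwrite("pics/m3.png",np.hstack([w[:400,60:500],cv2.resize(t[205:305,100:190],(360,400))]))
```

```text
11.8 [ 0.48237986 -0.32133724  0.21130244] [3.14075577e+00 9.72665164e-04 2.50099026e+00] 0.9978318448545892
```

View pics/m3.png

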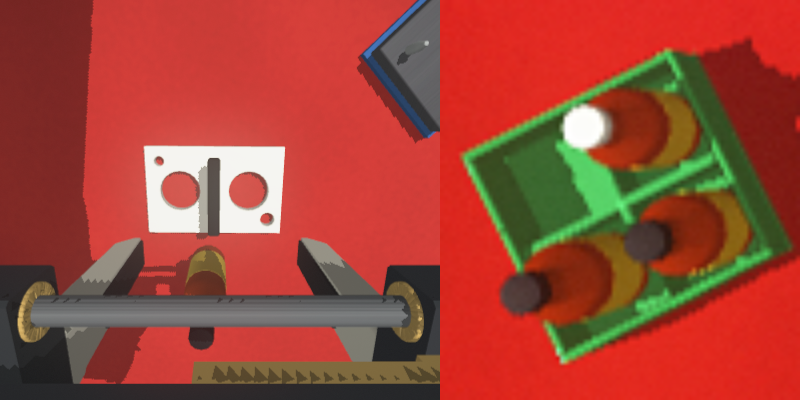

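The bottle stands upright in the crate cell. In the wrist view the plate's small hole is at (219,161), its large hole at (327,219), the handle runs from (273,158) to (273,235), and the loose bottle is beyond the bar's end.

Run:
```python
from h import *
import pickle;c=pickle.load(open("w3.pkl","rb"));a=cv2.imread("pics/w3.png").astype(int)
m=((a[...,2]-a[...,1])>70).astype(np.uint8)[145:235,200:350]
n,l,st,ce=cv2.connectedComponentsWithStats(m)
for i in range(1,n):
    if 30<st[i,4]<2500:print(st[i,2:],ce[i]+[200,145],ray("wrist",*(ce[i]+[200,145]),.010,c)[:2])
s,b=ray("wrist",219,161,.008,c),ray("wrist",327,218.5,.008,c);d=b-s
print("c",(b+s)/2,np.linalg.norm(d),np.degrees(np.arctan2(d[1],d[0])-np.arctan2(136,74)))
h=ray("wrist",273.5,158,.054,c),ray("wrist",273.5,235,.054,c);print(h,np.mean(h,0))
print("loose top", [ray("top",u,v,.16) for u,v in((470,210),)], "base",ray("top",441,214,.05))
```

```text
[ 57  90 650] [207.16923077 201.45692308] [ 0.44350904 -0.40792726]
[123  90 909] [333.0330033  193.58855886] [ 0.53116497 -0.27320124]
[ 35  35 951] [239.35436383 189.88958991] [ 0.45632906 -0.36549107]
[ 36  35 966] [306.41097308 190.41718427] [ 0.50759907 -0.29790907]
[10  9 73] [324.75342466 218.24657534] [ 0.55197967 -0.30019622]
c [ 0.4838327  -0.33070917  0.008     ] 0.156001699043311 -36.79104209941559
(array([ 0.44697945, -0.3031717 ,  0.054     ]), array([ 0.51782389, -0.35667372,  0.054     ])) [ 0.48240167 -0.32992271  0.054     ]
loose top [array([ 0.55620883, -0.39658811,  0.16      ])] base [ 0.5546798  -0.38170034  0.05      ]
```

Emit:
step_arm([
  [[0,-0.005,-0.02,0,1],[0,-0.01,-0.055,0,1],[0,-0.01,-0.095,0,1],[0,-0.01,-0.13,0,1],[0,-0.01,-0.15,0,1]],
])

```text
time_s: 12.4
tcp_pos: [0.4811, -0.3317, 0.0581]
eef_rot: [-3.141, -0.002, 2.499]
wrist_force: [-0.3, 0.1, 0.4]
gripper_width: 1.002
gripper_force: 0.0
```

Emit:
step_arm([
  [[0,0,-0.01,0,1],[0,0,-0.02,0,1],[0,0,-0.028,0,1],[0,0,-0.032,0,1],[0,0,-0.034,0,0.5]],
])

```text
time_s: 12.9
tcp_pos: [0.4819, -0.3328, 0.0267]
eef_rot: [3.141, 0.001, 2.499]
wrist_force: [-0.2, 0.6, -0.4]
gripper_width: 0.954
gripper_force: 0.0
```

Emit:
step_arm([
  [[0,0,0,0,0],[0,0,0,0,-0.2],[0,0,0,0,-0.4],[0,0,0,0,-0.5],[0,0,0,0,-0.6]],
])

```text
time_s: 13.4
tcp_pos: [0.4818, -0.3327, 0.0267]
eef_rot: [3.142, 0.0, 2.499]
wrist_force: [1.0, -0.3, 0.6]
gripper_width: 0.536
gripper_force: 0.0
```

Emit:
step_arm([
  [[0,0,0,0,-0.7],[0,0,0,0,-1],[0,0,0,0,-1],[0,0,0,0,-1],[0,0,0,0,-1]],
], force=40)

```text
time_s: 13.9
tcp_pos: [0.4817, -0.3326, 0.0265]
eef_rot: [3.141, -0.0, 2.499]
wrist_force: [0.5, -0.2, 0.2]
gripper_width: 0.146
gripper_force: 40.0
```

Emit:
step_arm([
  [[0,0,0.004,0,-1],[0,0,0.015,0,-1],[0,0,0.035,0,-1],[0,0,0.058,0,-1],[0,0,0.08,0,-1]],
])

```text
time_s: 14.4
tcp_pos: [0.4814, -0.3327, 0.1079]
eef_rot: [-3.142, -0.0, 2.499]
wrist_force: [-0.4, -0.3, -2.3]
gripper_width: 0.154
gripper_force: 40.0
```

Emit:
step_arm([
  [[0,0.005,0.012,0,-1],[0.001,0.015,0.018,0,-1],[0.002,0.03,0.02,0,-1],[0.004,0.05,0.02,0.02,-1],[0.006,0.072,0.02,0.06,-1]],
])

```text
time_s: 14.9
tcp_pos: [0.4872, -0.2585, 0.1257]
eef_rot: [-3.142, -0.002, 2.56]
wrist_force: [0.1, 1.0, -3.3]
gripper_width: 0.15
gripper_force: 40.0
```

Emit:
step_arm([
  [[0.002,0.024,0,0.08,-1],[0.004,0.048,0,0.16,-1],[0.006,0.072,0,0.24,-1],[0.008,0.096,0,0.32,-1],[0.009,0.119,0,0.4,-1]],
])

```text
time_s: 15.4
tcp_pos: [0.4963, -0.139, 0.126]
eef_rot: [3.141, -0.001, 2.966]
wrist_force: [1.3, 0.2, -2.7]
gripper_width: 0.148
gripper_force: 40.0
```

Emit:
step_arm([
  [[0.002,0.022,0,0.08,-1],[0.003,0.044,0,0.15,-1],[0.005,0.066,0,0.21,-1],[0.007,0.086,0,0.26,-1],[0.008,0.104,0,0.3,-1]],
])

```text
time_s: 15.9
tcp_pos: [0.5044, -0.0356, 0.1262]
eef_rot: [3.141, -0.0, -3.019]
wrist_force: [1.7, 0.7, -3.3]
gripper_width: 0.147
gripper_force: 40.0
```

Emit:
step_arm([
  [[0.001,0.015,0,0.02,-1],[0.002,0.026,0,0.02,-1],[0.003,0.034,0,0.02,-1],[0.003,0.037,0,0.02,-1],[0.003,0.037,0,0.02,-1]],
])

```text
time_s: 16.4
tcp_pos: [0.5077, -0.0007, 0.1265]
eef_rot: [-3.141, 0.0, -3.004]
wrist_force: [-0.4, -0.1, -3.4]
gripper_width: 0.149
gripper_force: 40.0
```

Emit:
step_arm([
  [[0,0,-0.005,0,-1],[0,0,-0.015,0,-1],[0,0,-0.025,0,-1],[0,0,-0.025,0,-1],[0,0,-0.025,0,-1]],
])

```text
time_s: 16.9
tcp_pos: [0.5073, -0.001, 0.1009]
eef_rot: [-3.142, -0.001, -3.005]
wrist_force: [0.4, -0.1, -2.8]
gripper_width: 0.148
gripper_force: 40.0
```

Run:
```python
from h import *
s=bot.sense();print(s["time_s"],s["tcp_pos"],s["eef_rot"],s["gripper_width"])
c=bot.camera_info("wrist");w=bot.get_image("wrist");sd=bot.get_image("side");t=bot.get_image("top")
import pickle;pickle.dump(c,open("w4.pkl","wb"))
for n,i in(("w",w),("s",sd),("t",t)):cv2.imwrite(f"pics/{n}4.png",i)
x0,y0=100,60
cv2.imwrite("pics/m4.png",cv2.resize(w[0:300,80:480],None,fx=2,fy=2,interpolation=cv2.INTER_CUBIC))
```

```text
16.9 [ 0.50730688 -0.00101113  0.10087104] [-3.14158439e+00 -1.29461645e-03 -3.00482046e+00] 0.14775078325414867
```

View pics/m4.png

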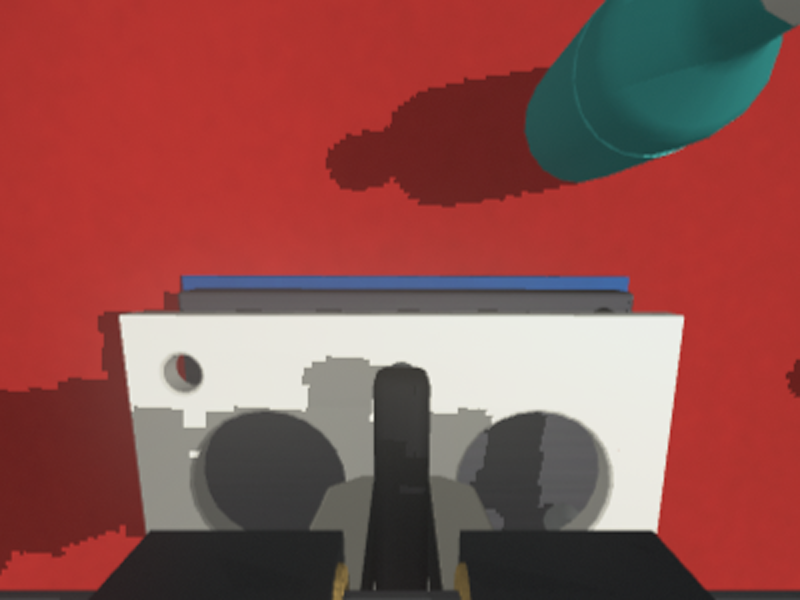

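Run:
```python
from h import *
import pickle;c=pickle.load(open("w4.pkl","rb"))
E=np.array(c["extrinsics"]);print("cam",-E[:3,:3].T@E[:3,3])
def edge(p,q,z,hx,off=0):
    A,B=[ray("wrist",*k,z,c)[:2] for k in(p,q)];d=B-A;L=np.linalg.norm(d);d/=L
    if d[1]<0:d=-d
    n=np.array([d[1],-d[0]]);print(A,B,"len",L,"yaw",np.degrees(np.arctan2(n[1],n[0])),"centre",(A+B)/2+n*hx)
edge((140,157.7),(421.8,157.9),.0864,.055)
edge((170.5,138.7),(394.3,138.7),0,.065)
edge((170.5,138.7),(394.3,138.7),.008,.065)
print("small hole top",ray("wrist",171.5,186.3,.0864,c))
cy,sy=np.cos(np.radians(8)),np.sin(np.radians(8));R=np.array([[cy,-sy],[sy,cy]])
print("small hole if centred at tcp",R@[-.037,-.068]+[.5073,-.001])
print("teal top",ray("top",258,294,.16),"base",ray("top",261,287,.05))
```

```text
cam [ 0.43455812 -0.0106176   0.26802951]
[ 0.46493544 -0.09219188] [0.4417965  0.07694443] len 0.17071174747663254 yaw 7.790075199587436 centre [ 5.07858394e-01 -1.68805949e-04]
[ 0.45903924 -0.10463818] [0.43223357 0.09026739] len 0.1967402478720045 yaw 7.830852614628235 centre [0.51003026 0.00167079]
[ 0.45830854 -0.10183191] [0.43230295 0.08725623] len 0.19086805116517686 yaw 7.830852614628231 centre [0.5096996  0.00156835]
small hole top [ 0.48003353 -0.07258556  0.0864    ]
small hole if centred at tcp [ 0.48012385 -0.07348763]
teal top [0.37695343 0.05372125 0.16      ] base [0.37887981 0.04899541 0.05      ]
```

In the same view the plate centre is at (0.5079, −0.0002) and the jig centre at about (0.509, 0.0017), with yaws equal at 7.8°. I'm shifting (+1, +2) mm and lowering onto the pin tapers.

Emit:
step_arm([
  [[0.001,0.002,0,0,-1],[0.001,0.002,-0.003,0,-1],[0.001,0.002,-0.008,0,-1],[0.001,0.002,-0.013,0,-1],[0.001,0.002,-0.016,0,-1]],
])

```text
time_s: 17.55
tcp_pos: [0.5084, 0.0013, 0.0848]
eef_rot: [3.142, -0.001, -3.004]
wrist_force: [-0.1, 0.5, -2.6]
gripper_width: 0.148
gripper_force: 40.0
```

Emit:
step_arm([
  [[0,0,-0.002,0,-1],[0,0,-0.004,0,-1],[0,0,-0.006,0,-1],[0,0,-0.007,0,-1],[0,0,-0.008,0,-1]],
])

```text
time_s: 18.05
tcp_pos: [0.5087, 0.0013, 0.0774]
eef_rot: [-3.142, 0.0, -3.004]
wrist_force: [-0.2, -0.8, -2.6]
gripper_width: 0.15
gripper_force: 40.0
```

Emit:
step_arm([
  [[0,0,-0.001,0,-1],[0,0,-0.002,0,-1],[0,0,-0.003,0,-1],[0,0,-0.004,0,-1],[0,0,-0.004,0,-1]],
])

```text
time_s: 18.55
tcp_pos: [0.5086, 0.0013, 0.0734]
eef_rot: [-3.142, -0.0, -3.004]
wrist_force: [0.0, 0.2, -2.3]
gripper_width: 0.145
gripper_force: 40.0
```

Run:
```python
from h import *
s=bot.sense();print(s["tcp_pos"],s["eef_rot"],s["wrist_force"],s["ft_torque"])
```

```text
[0.50863432 0.00127146 0.07337145] [-3.14159150e+00 -7.62601188e-05 -3.00441457e+00] [ 0.03234108  0.2388579  -2.28091791] [-0.02962359 -0.04436502  0.01098661]
```

Emit:
step_arm([
  [[0,0,-0.001,0,-1],[0,0,-0.002,0,-1],[0,0,-0.003,0,-1],[0,0,-0.004,0,-1],[0,0,-0.005,0,-1]],
])

```text
time_s: 19.05
tcp_pos: [0.5087, 0.0013, 0.0684]
eef_rot: [3.142, 0.0, -3.004]
wrist_force: [-0.0, 0.1, -2.6]
gripper_width: 0.147
gripper_force: 40.0
```

Underside at 42 mm, which is on the straight part of the pins, with no contact force: the pins are in the holes.

Emit:
step_arm([
  [[0,0,-0.002,0,-1],[0,0,-0.004,0,-1],[0,0,-0.006,0,-1],[0,0,-0.008,0,-1],[0,0,-0.009,0,-1]],
])

```text
time_s: 19.55
tcp_pos: [0.5085, 0.0013, 0.0592]
eef_rot: [3.142, -0.0, -3.004]
wrist_force: [0.3, 0.2, -2.6]
gripper_width: 0.145
gripper_force: 40.0
```

Emit:
step_arm([
  [[0,0,-0.001,0,-1],[0,0,-0.002,0,-1],[0,0,-0.0025,0,-1],[0,0,-0.003,0,-1],[0,0,-0.003,0,-1]],
])

```text
time_s: 20.05
tcp_pos: [0.5087, 0.0013, 0.0565]
eef_rot: [3.142, 0.0, -3.004]
wrist_force: [0.5, -0.5, -2.8]
gripper_width: 0.145
gripper_force: 40.0
```

Emit:
step_arm([
  [[0,0,-0.0005,0,-1],[0,0,-0.001,0,-1],[0,0,-0.001,0,-1],[0,0,-0.001,0,-1],[0,0,-0.001,0,-1]],
])

```text
time_s: 20.55
tcp_pos: [0.5087, 0.0013, 0.0564]
eef_rot: [3.141, 0.001, -3.004]
wrist_force: [-3.5, 0.2, 11.1]
gripper_width: 0.152
gripper_force: 40.0
```

Emit:
step_arm([
  [[0,0,0,0,-0.7],[0,0,0,0,-0.6],[0,0,0,0,-0.5],[0,0,0,0,-0.4],[0,0,0,0,-0.3]],
])

```text
time_s: 21.05
tcp_pos: [0.5087, 0.0013, 0.0554]
eef_rot: [-3.142, 0.0, -3.004]
wrist_force: [0.8, -1.0, -0.1]
gripper_width: 0.327
gripper_force: 0.0
```

Emit:
step_arm([
  [[0,0,0.002,0,-0.2],[0,0,0.01,0,-0.2],[0,0,0.03,0,-0.2],[0,0,0.065,0,-0.2],[0,0,0.11,0,-0.2]],
])

```text
time_s: 21.55
tcp_pos: [0.5077, 0.0012, 0.1661]
eef_rot: [3.142, -0.003, -3.004]
wrist_force: [0.4, 0.4, -0.5]
gripper_width: 0.4
gripper_force: 0.0
```

Emit:
step_arm([
  [[0,0,0.045,0,-0.2],[0,0,0.09,0,-0.2],[0,0,0.13,0,-0.2],[0.02,-0.03,0.15,0,-0.2],[0.04,-0.07,0.16,0,-0.2]],
])

```text
time_s: 22.05
tcp_pos: [0.5496, -0.0676, 0.3291]
eef_rot: [3.141, 0.005, -3.0]
wrist_force: [-0.1, 0.7, 0.3]
gripper_width: 0.402
gripper_force: 0.0
```

Emit:
step_arm([
  [[0.02,-0.045,0,0,-0.2],[0.04,-0.09,0,0,-0.2],[0.05,-0.135,0,0,-0.2],[0.05,-0.18,0,0,-0.2],[0.05,-0.18,0,0,-0.2]],
])

```text
time_s: 22.55
tcp_pos: [0.5967, -0.2563, 0.3259]
eef_rot: [-3.138, -0.001, -3.013]
wrist_force: [-1.1, 0.2, 0.2]
gripper_width: 0.4
gripper_force: 0.0
```

Run:
```python
from h import *
t=bot.get_image("top");s=bot.get_image("side")
cv2.imwrite("pics/f.png",np.hstack([cv2.resize(t[85:305,90:370],(400,314)),cv2.resize(s[130:330,230:430],(400,314))]))
```

```text
(no output)
```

View pics/f.png

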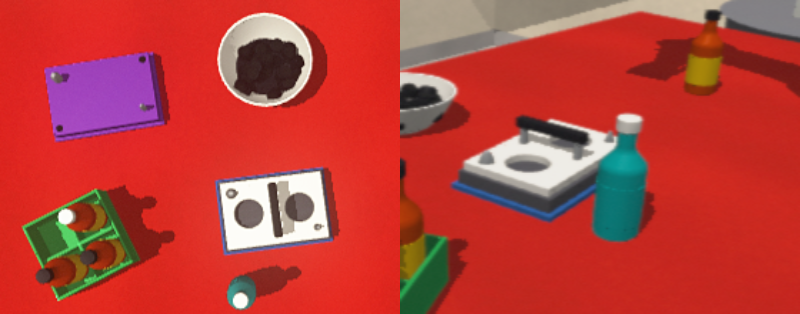

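The plate sits flush on the bed, with the big pin through the big hole at top left and the small pin at bottom right. The bottle is in its cell, and the bystanders are still standing. I'm handing in.

```bash
python3 -c "
from workcell import bot
print(bot.hand_in())"
```

```text
the job is handed in; nothing more can be done
None
```

The white-capped bottle stands upright in an empty crate cell, the nest plate rests flush on the jig's two pins (large hole on large pin), the other bottles and the bowl of caps were left alone, and the job was handed in at about 23 s; no verdict came back.

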